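Close the tub and stack its twin on the lid

ROBOT

A 7-joint arm with a two-finger parallel gripper is mounted at the origin on a cart in front of the work surface, level with it; the furniture and walls round the work are solid. World frame = base frame: x ahead of the robot, y to its left, z up, the work surface at z = 0. Lengths are in mm, angles in rad, forces in N, time in s.
With the tool pointing down it reaches from about 400 to 875 mm from the base axis. Payload 4.4 kg.
Tool frame: the origin (TCP) lies midway between the tips of the shut fingers; the grasp point (between the pads) lies 19 mm behind it; z points along the fingers, y is the line along which they close (so a half turn about z gives the same grasp; the last joint's range is limited). The gripper opens to 85 mm and grips with 20 to 120 N. Pads are 22 mm wide; open, the fingers measure 114 mm over their backs; the gripper's body (76 mm by 85 mm) begins 54 mm behind the grasp point. The pads swing forward as they close: fully open they stand 13 mm farther back than shut.
Start: joints at [-1.227, 0.628, 0.038, 1.517, -0.027, 0.996, -0.02], TCP at [258.955, 596.205, 231.313] pointing down, gripper open.
Joint ranges: [-3.06, 3.06], [-0.37, 2.12], [-1.25, 1.32], [0.18, 2.47], [-1.1, 4.24], [0.23, 1.98], [-2.94, 2.94]. Speed limits (rad/s): [2.57, 2.57, 3.14, 3.14, 3.14, 3.14, 3.14].

INTERFACE

Orientations are given as [roll, pitch, yaw] about the fixed x, y, z axes, in that order (R = Rz(yaw) Ry(pitch) Rx(roll)).
In Python, from cell import ctrl, get_image, get_calibration gives the robot as it stands.
- The arm moves only by the shell command python3 -m creep 'ROWS'. ROWS is JSON, a list of rows, each an object of numbers: "dx", "dy", "dz": the shift along the world's x, y, z normalised to -1 to 1, where 1 is 0.4 m; "rx", "ry", "rz": the turn, a rotation vector about the world's x, y, z normalised to -1 to 1, where 1 is 2 pi rad; "grip": the closure, from -1 (fully open) to 1 (shut). A call has exactly 5 rows; each row is the pose to reach, as a shift and turn from the pose commanded when the call began, turning the shorter way round; what a row does not reach only later rows make up. A row lasts 1/8 s, in which the tool goes at most 62.5 mm and 10.7 degrees, less where a joint would pass 70% of its speed; a pose out of reach is approached as far as the arm can. A call with a number of a shift or a turn outside -1 to 1 is refused whole. A call with a gripper value outside its range is refused whole. The fingers move at their own pace and stop on an object; the grip force is fixed at half the most. Time passes only in rows, so rows that repeat a pose let the fingers close, or fill a call up. It gives the time, the measured TCP pose, the force, the opening and the grip force at its end, in the units of the state.
- ctrl.read_state(): the state, without advancing time (a new reading comes with each control period).
- get_image(name): name is "side" or "top" or "wrist"; returns the picture (384x512x3 uint8, red, green, blue); there is no depth.
- get_calibration(name): a dict with "mtx" (3x3 intrinsics, pixels), "world_from_camera" (4x4, takes a point from camera to world coordinates). Camera axes: x right, y down, z forward; pixel columns grow to the right and rows downward; lengths in mm; the calibration is good to about 2 mm. A picture is of the moment at which its call begins: read the wrist's pose just before it. get_calibration takes no time and is no camera call; for the wrist camera it gives the pose at the moment of the call.
- ctrl.finish_job(): hands the job in; it is judged then, once.
The state is a dict: "clock": time; "qpos": joint angles; "qd": joint speeds; "tau": joint torques, N m; "eef_pos": TCP position; "tool_rot": TCP orientation; "force": force on the tool from outside, world axes, zero at the start; "torque": the same for the moment, N m; "width": finger opening in mm; "gripper_force": force on a finger pad.
Only numpy, scipy, OpenCV 4.12 (cv2) and the standard library are available. Lean on these libraries where they do the work, as an engineer would, in place of code of your own. Each camera call takes 0.05 s, during which the arm holds its last target. There are 200 camera calls.

TASK

Put the slim white tubs together for storage: take the grey lid off the sloping drying stand and close the open tub with it, fully down on its rim, then stack the other, lidded slim tub on top, lengthwise the same way, so that all four of its feet sit down in the pockets of that lid. Set both down gently rather than dropping them, leave the stack standing free and upright on the worktop, and do not shift the other things.

Things in the scene. Friction and masses are not known exactly. Their poses are not given: they have to be found in the camera images.
- open_tub: Open, empty slim food tub, white plastic, loose, about 250 g: body 128 mm (its x) by 58 mm (its y), walls 3 mm, mouth 122 x 52 mm, on four 6 mm corner feet. Origin on the worktop under its centre, z up; the rim is 62 mm above it, with a bead 1.5 mm proud of the walls.
- tub_rim (a point): Centre of the open tub's mouth at rim height, 62 mm above the tub's origin; axes as the tub's. The closed lid's origin lies here: the plate rests on the rim.
- lid: The open tub's lid, grey plastic, loose, 80 g: plate 134 mm (x) by 64 mm (y), 10 mm thick, 5 mm tabs at the short ends. Origin: centre of the plate's underside; z out of its upper face. A stepped plug hangs 9 mm below (117 x 47, then 111 x 41 mm), 2.5 mm play a side in the mouth. Starts plug down on the stand, sloping 35 degrees to the level, +x end high. Grip it across the 64 mm.
- lid_pockets (a point): Point on the lid's z axis, 5 mm above its origin, level with the floors of the four square pockets in its upper face: each 17 mm wide, 5 mm deep, centred at x = +-51.5, y = +-18.5 mm; axes as the lid's.
- closed_tub: Second slim tub, full, same grey lid fixed on, loose, about 350 g: body 128 (x) x 58 mm, lid 134 x 64 mm, 72 mm high (lid plate from 62 to 72). Origin under its centre at foot level, z up. Four blunt conical feet, 6 mm high, 14 mm wide at the root, 9 at the tip, at x = +-51.5, y = +-18.5 mm; stacked, its origin lies at lid_pockets. Grip it across the 64 mm of its lid.
- drying_stand: Steel wire drying stand, fixed: two rails 32 mm apart under the lid rise at 35 degrees along its +x; two upturned wire ends stop the lid's low end. White drip tray 154 x 92 mm, 12 high. Origin on the worktop; the lid's origin starts 88 mm above it, same yaw. Nothing but the lid lies over 20 mm from the rails' middle plane above 20 mm height.
- tin: Bystander to leave alone: food tin, 75 mm across, 58 high; origin under its centre.
- mug: Bystander to leave alone: two-tone mug, 82 mm across without its handle, 97 high; origin under it.
- salt_shaker: Bystander to leave alone: glass salt shaker, 44 mm across, 90 high; origin under its centre.
- spice_jar: Bystander to leave alone: small glass spice jar, 47 mm across, 98 high; origin under its centre.
- leftovers_tub: Bystander to leave alone: large shop food tub with its own lid, 132 x 196 mm, 88 high, not part of the job; origin under its centre.
Things that resemble listed ones, but are neither listed nor needed, are in the scene too. What is shaped like the closed_tub but brown is not meant.

How it is judged (in metres and radians):
On the way, in this order (a step that is already met when the one before it is completed fails the run):
1. the lid is down on the open tub's rim and let go, with the second tub not yet on it (horizontal distance between lid and tub_rim below 0.006 m and z of lid in the frame of tub_rim between -0.003 and 0.002 m and angle between each of lid, open_tub's own z axis and vertical below 0.04 rad and angle between the x axis of lid and the x axis of open_tub, either way round below 0.1 rad and height (world z) of open_tub below 0.004 m and contact force between lid and the fingers below 0.05 N), for 0.2 s.
2. the second tub stands on that lid with its feet in the pockets (horizontal distance between closed_tub and lid_pockets below 0.004 m and z of closed_tub in the frame of lid_pockets between -0.003 and 0.002 m and angle between closed_tub's own z axis and vertical below 0.04 rad and angle between the x axis of closed_tub and the x axis of lid, either way round below 0.08 rad), for 0.2 s.
At the end, for the whole second after the job is handed in: Lid on the open tub: within 6 mm of centre, 3 mm of the rim, level to 0.04 rad, in line to 0.1 rad; that tub upright on the worktop. Second tub on the lid, feet in the pockets: within 4 mm of centre, 2 mm of the pocket floors, level to 0.04 rad, in line to 0.08 rad either way. All at rest (all of step 2 and horizontal distance between lid and tub_rim below 0.006 m and z of lid in the frame of tub_rim between -0.003 and 0.002 m and angle between each of lid, open_tub's own z axis and vertical below 0.04 rad and angle between the x axis of lid and the x axis of open_tub, either way round below 0.1 rad and height (world z) of open_tub below 0.004 m and linear speed of each of lid, open_tub, closed_tub below 0.01 m/s); the robot touches nothing.
It fails at once if the lid is let go more than 20 mm above its seat on the tub (contact force between lid and the fingers below 0.05 N and horizontal distance between lid and tub_rim below 0.04 m and z of lid in the frame of tub_rim above 0.02 m).
It fails at once if the second tub is let go more than 20 mm above its seat on the lid (contact force between closed_tub and the fingers below 0.05 N and horizontal distance between closed_tub and lid_pockets below 0.04 m and z of closed_tub in the frame of lid_pockets above 0.02 m).
It fails at once if one of the other things is shifted by more than 30 mm (distance of any of tin, mug, salt_shaker, spice_jar, leftovers_tub from where it was at the start of the episode above 0.03 m).
It also fails if it takes over 61 s, if anything falls off the work surface, if the arm or the gripper's body presses on something with over 40 N, if the wrist force passes 120 N, or if a joint passes its speed limit or range.

## Working session

There is one attempt and no reset: what is moved stays moved. The work goes in short steps, Python scripts to look and compute and a shell command to move; the robot and the scene stay as the last step left them, time stands still between calls to the robot, and variables do not carry over. Pictures are saved under pics/ and viewed, at most 10 in all, crops included, and the job is handed in when it is done.

```bash
ls; mkdir -p pics; python3 - <<'E'
from cell import ctrl,get_image,get_calibration
import cv2,numpy as np,json
for n in ["top","side"]:
    im=get_image(n); cv2.imwrite(f"pics/{n}0.png",im[:,:,::-1])
    c=get_calibration(n); print(n,np.array(c["mtx"]).round(1).tolist(),np.array(c["world_from_camera"]).round(3).tolist())
s=ctrl.read_state(); print({k:s[k] for k in("clock","eef_pos","tool_rot","width")})
E
```

```text
pics
top [[379.3, 0.0, 248.8], [0.0, 379.3, 184.3], [0.0, 0.0, 1.0]] [[0.03, -0.992, 0.119, 392.286], [-1.0, -0.03, -0.003, 53.811], [0.007, -0.119, -0.993, 1475.087], [0.0, 0.0, 0.0, 1.0]]
side [[494.2, 0.0, 249.4], [0.0, 494.2, 197.9], [0.0, 0.0, 1.0]] [[-0.806, -0.225, 0.548, -382.726], [-0.592, 0.271, -0.759, 1321.689], [0.023, -0.936, -0.351, 692.672], [0.0, 0.0, 0.0, 1.0]]
{'clock': 0.1, 'eef_pos': array([258.73254469, 595.66815023, 230.46641188]), 'tool_rot': array([-3.13984317e+00,  2.12237930e-05,  2.73179401e+00]), 'width': 85.5501574627177}
```

View pics/top0.png

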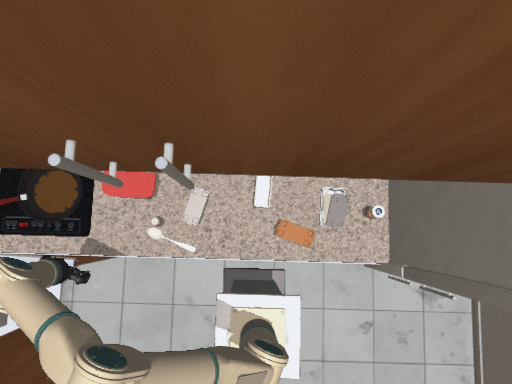

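View pics/side0.png

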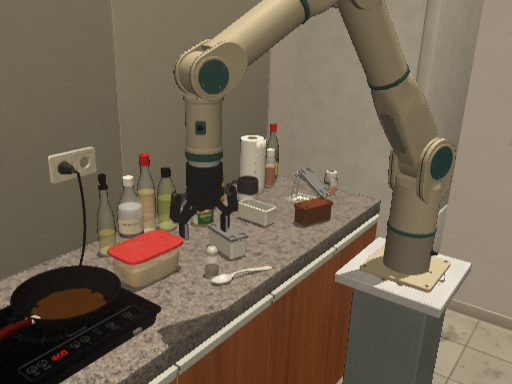

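The top view shows:
- the red-lidded leftovers tub at (128,184)
- a grey-lidded tub at (195,206)
- the open white tub at (262,191)
- the stand with the lid at (333,207)
- the brown decoy tub at (295,232)
- the mug or jar at (375,212)
- the shaker at (155,221)

The side view agrees: grey-lidded tub at (228,240), open tub at (257,211), brown tub at (313,210), lid at (312,180).

Possible mix-ups for closed_tub are grey-on-white (195,206), brown (295,232) and the red leftovers tub (128,184). I choose (195,206). For the lid, the sloping plate at (336,210) is the only candidate. I'll check both in a close crop.

```bash
cat > h.py <<'E'
from cell import ctrl,get_image,get_calibration
import cv2,numpy as np
def ray(c,uv):
    T=np.array(c["world_from_camera"]); uv=np.atleast_2d(np.array(uv,float))
    d=np.c_[uv,np.ones(len(uv))]@np.linalg.inv(np.array(c["mtx"])).T@T[:3,:3].T
    return T[:3,3],d
def plane(c,uv,z):
    o,d=ray(c,uv); return o+d*((z-o[2])/d[:,2])[:,None]
def proj(c,P):
    T=np.linalg.inv(np.array(c["world_from_camera"])); p=np.atleast_2d(P)@T[:3,:3].T+T[:3,3]
    q=p@np.array(c["mtx"]).T; return q[:,:2]/q[:,2:]
E
python3 - <<'E'
from h import *
im=cv2.imread("pics/top0.png"); c=get_calibration("top")
a=cv2.resize(im[165:260,135:295],(800,475),interpolation=cv2.INTER_CUBIC);b=cv2.resize(im[165:260,255:395],(700,475),interpolation=cv2.INTER_CUBIC)
cv2.imwrite("pics/crop.png",cv2.resize(im[165:265,140:395],(800,314),interpolation=cv2.INTER_CUBIC))
for n,p,z in [("closed",(195,206),72),("open",(262,191),62),("lid",(336,210),95),("brown",(295,232),72),("cyl",(375,212),90),("salt",(155,221),90),("red",(128,184),88)]:
    print(n,plane(c,p,z).round()[0])
w=get_calibration("wrist"); print(np.array(w["mtx"]).round(1).tolist()); 
from scipy.spatial.transform import Rotation as R
s=ctrl.read_state(); T=np.eye(4);T[:3,:3]=R.from_euler("xyz",s["tool_rot"]).as_matrix();T[:3,3]=s["eef_pos"]
print((np.linalg.inv(T)@np.array(w["world_from_camera"])).round(3).tolist(), T.round(3).tolist())
cv2.imwrite("pics/wrist0.png",get_image("wrist")[:,:,::-1])
E
```

```text
closed [474. 246.  72.]
open [538.  -1.  62.]
lid [ 473. -270.   95.]
brown [ 389. -125.   72.]
cyl [ 470. -414.   90.]
salt [414. 386.  90.]
red [546. 493.  88.]
[[265.7, 0.0, 254.2], [0.0, 265.7, 192.7], [0.0, 0.0, 1.0]]
[[-0.001, -0.966, -0.259, 65.997], [1.0, -0.001, -0.0, -0.073], [0.0, -0.259, 0.966, -143.275], [0.0, 0.0, 0.0, 1.0]] [[-0.917, 0.398, -0.001, 258.733], [0.398, 0.917, -0.002, 595.668], [-0.0, -0.002, -1.0, 230.466], [0.0, 0.0, 0.0, 1.0]]
```

View pics/crop.png

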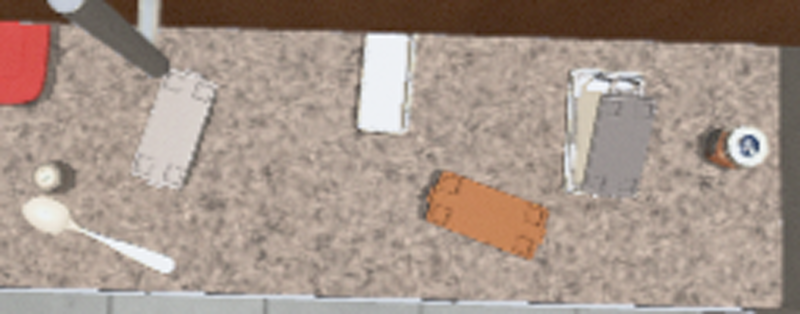

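The crop confirms it: a grey lid with four pockets on a white tub at (173,128) is closed_tub. The orange-brown one at (487,215) is the decoy, the open white tub is at (385,82), and the lid on the stand is at (618,145). Now I'll move over the tubs to measure with the wrist camera.

```bash
python3 -m creep '[{"dx":0.1,"dy":-0.15,"dz":0.15,"rz":0.03,"grip":-1},{"dx":0.2,"dy":-0.3,"dz":0.25,"rz":0.065,"grip":-1},{"dx":0.35,"dy":-0.5,"dz":0.25,"rz":0.065,"grip":-1},{"dx":0.45,"dy":-0.65,"dz":0.25,"rz":0.065,"grip":-1},{"dx":0.5,"dy":-0.8,"dz":0.25,"rz":0.065,"grip":-1}]'
python3 -m creep '[{"dy":-0.12,"grip":-1},{"dy":-0.25,"grip":-1},{"dy":-0.38,"grip":-1},{"dy":-0.38,"grip":-1},{"dy":-0.38,"grip":-1}]'
python3 - <<'E'
from h import *
c=get_calibration("wrist");im=get_image("wrist")[:,:,::-1];cv2.imwrite("pics/w1.png",im)
np.savez("w1.npz",mtx=c["mtx"],world_from_camera=c["world_from_camera"])
for p in [(474,246,72),(538,-1,62)]: print(proj(c,p).round())
E
```

```text
[[ 97. 401.]]
[[ -5. 466.]]$[0]: bad value
$[0]: bad value
```

View pics/w1.png

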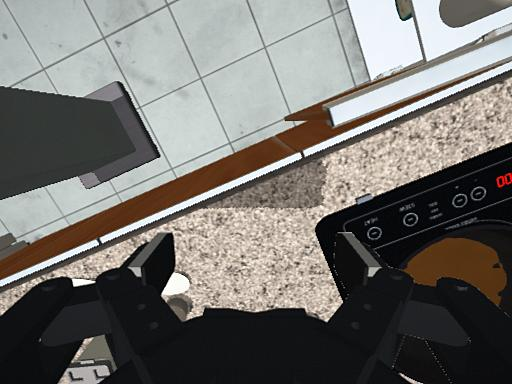

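The move was refused with "bad value", probably because each row needs every field. The wrist picture, taken from the start pose, shows that only the area under the camera (rows 0–230) is clear. The fingers are at (155,265) and (360,265).

```bash
python3 -m creep '[{"dx":0.1,"dy":-0.15,"dz":0.15,"rx":0,"ry":0,"rz":0.03,"grip":-1},{"dx":0.2,"dy":-0.3,"dz":0.25,"rx":0,"ry":0,"rz":0.065,"grip":-1},{"dx":0.3,"dy":-0.42,"dz":0.25,"rx":0,"ry":0,"rz":0.065,"grip":-1},{"dx":0.4,"dy":-0.55,"dz":0.25,"rx":0,"ry":0,"rz":0.065,"grip":-1},{"dx":0.5,"dy":-0.7,"dz":0.25,"rx":0,"ry":0,"rz":0.065,"grip":-1}]' && python3 -m creep '[{"dx":0.07,"dy":-0.12,"dz":0,"rx":0,"ry":0,"rz":0,"grip":-1},{"dx":0.15,"dy":-0.25,"dz":0,"rx":0,"ry":0,"rz":0,"grip":-1},{"dx":0.28,"dy":-0.48,"dz":0,"rx":0,"ry":0,"rz":0,"grip":-1},{"dx":0.28,"dy":-0.48,"dz":0,"rx":0,"ry":0,"rz":0,"grip":-1},{"dx":0.28,"dy":-0.48,"dz":0,"rx":0,"ry":0,"rz":0,"grip":-1}]'
```

```text
clock: 0.82
eef_pos: [426.8, 362.0, 329.5]
tool_rot: [3.141, 0.001, 3.14]
force: [-0.2, 0.4, -0.2]
width: 85.3
gripper_force: 0.0
clock: 1.45
eef_pos: [539.3, 166.7, 328.7]
tool_rot: [-3.139, 0.001, 3.132]
force: [0.6, -0.1, -0.2]
width: 85.6
gripper_force: 0.0
```

```bash
python3 -m creep '[{"dx":0.08,"dy":-0.12,"dz":0,"rx":0,"ry":0,"rz":0,"grip":-1},{"dx":0.08,"dy":-0.12,"dz":0,"rx":0,"ry":0,"rz":0,"grip":-1},{"dx":0.08,"dy":-0.12,"dz":0,"rx":0,"ry":0,"rz":0,"grip":-1},{"dx":0.08,"dy":-0.12,"dz":0,"rx":0,"ry":0,"rz":0,"grip":-1},{"dx":0.08,"dy":-0.12,"dz":0,"rx":0,"ry":0,"rz":0,"grip":-1}]'
python3 - <<'E'
from h import *
c=get_calibration("wrist");im=get_image("wrist")[:,:,::-1];cv2.imwrite("pics/w1.png",im)
np.savez("w1.npz",mtx=c["mtx"],world_from_camera=c["world_from_camera"])
for p in [(474,246,72),(538,-1,62)]: print(proj(c,p).round())
E
```

```text
clock: 2.08
eef_pos: [569.0, 124.9, 329.0]
tool_rot: [3.141, -0.0, -3.141]
force: [0.4, -0.5, 0.2]
width: 85.2
gripper_force: 0.0
[[339. 100.]]
[[172. 145.]]
```

View pics/w1.png

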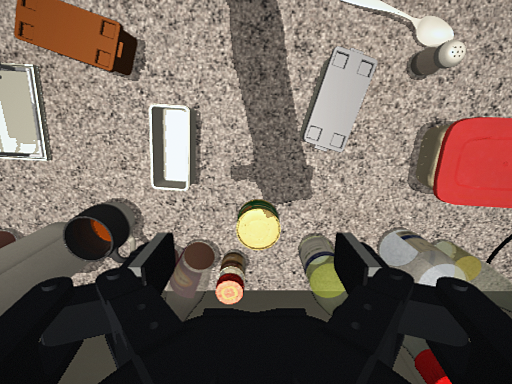

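The picture shows the closed tub (grey, pockets) at (340,98), the open tub rim at (171,147), the tin at (258,225), the mug at (95,235), the shaker at (440,55), the brown decoy at (75,35), and the stand tray at the left (20,110). Now I'll mask the two tubs.

```bash
cat >> h.py <<'E'
def rect(c,im,seed,lo,hi,z,k=5,box=70,dbg=None,corr=0):
    """mask by HSV around seed, biggest contour holding the seed -> minAreaRect on plane z"""
    hsv=cv2.cvtColor(cv2.medianBlur(np.ascontiguousarray(im),3),cv2.COLOR_BGR2HSV)
    m=cv2.inRange(hsv,np.array(lo),np.array(hi)); roi=np.zeros_like(m)
    u,v=map(int,seed); roi[max(0,v-box):v+box,max(0,u-box):u+box]=255; m&=roi
    m=cv2.morphologyEx(m,cv2.MORPH_CLOSE,np.ones((k,k)));m=cv2.morphologyEx(m,cv2.MORPH_OPEN,np.ones((k+4,k+4)))
    cs=cv2.findContours(m,cv2.RETR_EXTERNAL,cv2.CHAIN_APPROX_NONE)[0]
    q=max(cs,key=cv2.contourArea)[:,0,:]
    if dbg:
        d=im.copy();cv2.drawContours(d,[q[:,None]],-1,(0,0,255),1);cv2.imwrite(dbg,d)
    P=plane(c,q,z)[:,:2].astype(np.float32); (x,y),(w,h),a=cv2.minAreaRect(P)
    if w<h: w,h,a=h,w,a+90
    return np.round([x,y,w,h,(a+90)%180-90],1), np.mean(P,0).round(1)
E
python3 - <<'E'
from h import *
c=dict(np.load("w1.npz"));im=cv2.imread("pics/w1.png")
hsv=cv2.cvtColor(cv2.medianBlur(im,3),cv2.COLOR_BGR2HSV)
for n,p in dict(closed=[(340,98),(335,85),(352,60),(325,130)],open=[(170,106),(153,150),(188,150),(175,187),(175,140)],table=[(230,100),(270,60),(220,210),(130,150)]).items(): print(n,[hsv[v,u].tolist() for u,v in p])
print(rect(c,im,(340,98),(0,0,120),(180,22,200),72,dbg="pics/d1.png"))
print(rect(c,im,(171,147),(0,0,190),(180,60,255),62,box=50,dbg="pics/d2.png"))
print(hsv[147,145:200].tolist())
E
```

```text
closed [[15, 8, 193], [18, 7, 194], [6, 7, 186], [10, 8, 200]]
open [[49, 8, 242], [22, 36, 77], [40, 12, 248], [22, 36, 105], [100, 9, 252]]
table [[15, 32, 207], [16, 46, 106], [14, 41, 156], [14, 39, 178]]
(array([476.2, 247.1, 141.7,  64.8, -14.5]), array([473.6, 249.4], dtype=float32))
(array([535.6,   6.5, 114.4,  38.6,  -3.6]), array([533.7,   7. ], dtype=float32))
[[13, 42, 169], [14, 41, 169], [17, 37, 173], [15, 39, 182], [19, 33, 216], [78, 5, 251], [78, 5, 251], [41, 21, 205], [23, 40, 77], [23, 40, 77], [21, 31, 81], [21, 31, 81], [22, 34, 82], [22, 34, 82], [22, 34, 82], [27, 29, 80], [19, 35, 80], [24, 32, 80], [25, 35, 130], [24, 36, 205], [96, 6, 230], [100, 9, 253], [100, 9, 253], [101, 8, 252], [100, 9, 252], [100, 9, 252], [101, 8, 252], [100, 9, 252], [100, 9, 252], [100, 9, 252], [100, 9, 252], [100, 9, 252], [100, 9, 252], [100, 9, 252], [100, 9, 252], [101, 8, 252], [100, 9, 252], [101, 8, 252], [101, 8, 252], [101, 8, 252], [100, 9, 250], [100, 9, 250], [84, 5, 249], [42, 13, 249], [25, 33, 234], [25, 36, 79], [25, 36, 79], [24, 32, 80], [24, 32, 80], [25, 35, 81], [21, 36, 92], [16, 39, 112], [16, 39, 112], [17, 38, 106], [17, 38, 106]]
```

```bash
python3 - <<'E'
from h import *
c=dict(np.load("w1.npz"));im=cv2.imread("pics/w1.png")
for hi in (14,18,22): 
  for k in (5,9,13): print(hi,k,*rect(c,im,(340,98),(0,0,150),(180,hi,215),72,k=k,box=56,dbg="pics/d1.png"))
for hi in (18,25,30): 
  for k in (13,17): print(hi,k,*rect(c,im,(171,147),(0,0,195),(180,hi,255),62,k=k,box=50,dbg="pics/d2.png"))
a=cv2.imread("pics/d1.png")[35:165,285:395];b=cv2.imread("pics/d2.png")[90:220,120:230]
cv2.imwrite("pics/d.png",cv2.resize(np.hstack([b,a]),None,fx=3.6,fy=3.6,interpolation=cv2.INTER_NEAREST))
E
```

```text
14 5 [476.2 246.6 140.9  64.6 -17.1] [474.2 246.2]
14 9 [476.2 246.6 141.1  64.6 -17.1] [474.2 246.3]
14 13 [476.2 246.6 141.1  64.6 -17.1] [474.2 246.2]
18 5 [476.  246.7 141.3  64.6 -17.1] [474.6 246.2]
18 9 [476.9 246.4 143.2  64.6 -17.1] [475.  246.2]
18 13 [476.9 246.4 143.2  64.6 -17.1] [474.7 246.4]
22 5 [475.7 246.8 141.8  64.6 -17.1] [473.7 246.7]
22 9 [476.6 246.5 143.7  64.6 -17.1] [474.1 246.7]
22 13 [476.6 246.5 143.7  64.6 -17.1] [473.9 246.9]
18 13 [544.2   6.2 128.7  35.2  -5. ] [542.6   5.8]
18 17 [543.1  -5.8 129.3  59.1  -3.7] [541.5  -5.4]
25 13 [543.3  -5.7 128.1  59.   -3.7] [5.44e+02 3.00e-01]
25 17 [543.2  -5.5 130.4  60.5  -5.4] [541.   -5.2]
30 13 [543.3  -4.3 131.6  59.9  -5.8] [545.2  -1.4]
30 17 [543.2  -5.3 130.2  61.2  -3.7] [541.5  -5.1]
```

View pics/d.png

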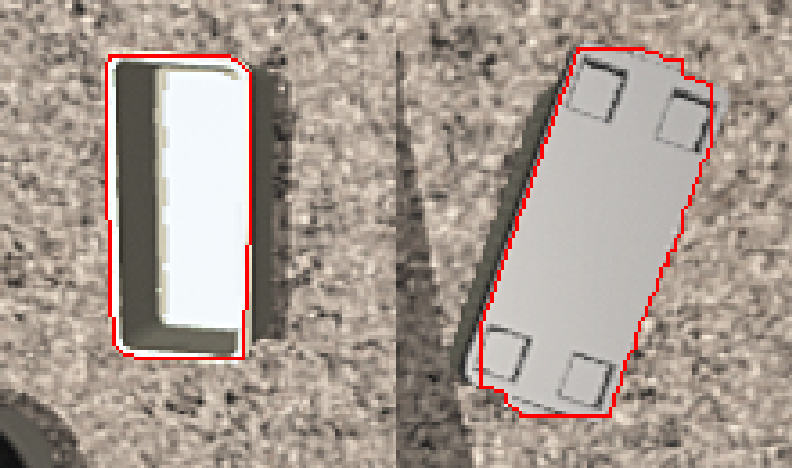

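The left half shows the open tub's rim outlined well, with corners near (107,55), (250,57), (245,358) and (113,355). The right half shows the closed lid with its pockets near (599,91), (685,122), (587,380) and (505,353), and its mask loses the corners. So I'll use pocket centres for the closed tub and corners for the open one.

```bash
python3 - <<'E'
from h import *
c=dict(np.load("w1.npz"))
p=np.array([(599,91),(685,122),(587,380),(505,353)])/3.6+[285-110-.5+.14,35-.36]
P=plane(c,p,71)[:,:2]; print("closed",P.round(1).tolist(),P.mean(0),[np.linalg.norm(P[i]-P[j]).round(1) for i,j in((0,1),(2,3),(0,3),(1,2))])
d=P[2]+P[3]-P[0]-P[1]; print("yaw",np.degrees(np.arctan2(d[1],d[0])))
q=np.array([(107,55),(250,57),(246,358),(113,355)])/3.6+[120-.36,90-.36]
Q=plane(c,q,62)[:,:2]; print("open",Q.round(1).tolist(),Q.mean(0),[np.linalg.norm(Q[i]-Q[j]).round(1) for i,j in((0,1),(2,3),(0,3),(1,2))])
for i,j in((0,3),(1,2)): d=Q[j]-Q[i]; print(np.degrees(np.arctan2(d[1],d[0])))
E
```

```text
closed [[421.1, 244.9], [432.0, 279.0], [529.9, 249.1], [519.1, 214.7]] [475.53838371 246.9256961 ] [np.float64(35.8), np.float64(36.1), np.float64(102.5), np.float64(102.4)]
yaw -17.06457105206312
open [[479.5, -28.8], [480.3, 29.5], [607.0, 19.6], [605.6, -39.0]] [543.13712422  -4.67449372] [np.float64(58.3), np.float64(58.7), np.float64(126.5), np.float64(127.1)]
-4.649222724742036
-4.4386295197218475
```

```bash
python3 -m creep '[{"dx":0,"dy":-0.12,"dz":0,"rx":0,"ry":0,"rz":0,"grip":-1},{"dx":0,"dy":-0.3,"dz":0,"rx":0,"ry":0,"rz":0,"grip":-1},{"dx":-0.02,"dy":-0.5,"dz":0,"rx":0,"ry":0,"rz":0,"grip":-1},{"dx":-0.04,"dy":-0.65,"dz":0,"rx":0,"ry":0,"rz":0,"grip":-1},{"dx":-0.06,"dy":-0.8,"dz":0,"rx":0,"ry":0,"rz":0,"grip":-1}]' && python3 -m creep '[{"dx":-0.03,"dy":-0.15,"dz":0,"rx":0,"ry":0,"rz":0,"grip":-1},{"dx":-0.03,"dy":-0.2,"dz":0,"rx":0,"ry":0,"rz":0,"grip":-1},{"dx":-0.03,"dy":-0.2,"dz":0,"rx":0,"ry":0,"rz":0,"grip":-1},{"dx":-0.03,"dy":-0.2,"dz":0,"rx":0,"ry":0,"rz":0,"grip":-1},{"dx":-0.03,"dy":-0.2,"dz":0,"rx":0,"ry":0,"rz":0,"grip":-1}]'
python3 - <<'E'
from h import *
c=get_calibration("wrist");im=get_image("wrist")[:,:,::-1];cv2.imwrite("pics/w2.png",im)
np.savez("w2.npz",mtx=c["mtx"],world_from_camera=c["world_from_camera"])
u,v=proj(c,(473,-270,95))[0];print(u,v)
print(rect(c,im,(u,v),(0,0,60),(180,25,255),95,box=80,dbg="pics/d3.png"))
cv2.imwrite("pics/d3z.png",cv2.resize(im[max(0,int(v)-85):int(v)+85,max(0,int(u)-100):int(u)+100],None,fx=3.5,fy=3.5,interpolation=cv2.INTER_CUBIC)); print(max(0,int(u)-100),max(0,int(v)-85))
E
```

```text
clock: 2.75
eef_pos: [548.3, -174.6, 329.1]
tool_rot: [3.142, 0.001, 3.141]
force: [0.4, 0.3, 0.1]
width: 85.4
gripper_force: 0.0
clock: 3.38
eef_pos: [537.4, -250.7, 328.9]
tool_rot: [3.14, 0.0, -3.139]
force: [-1.2, -0.2, -0.2]
width: 85.6
gripper_force: 0.0
239.9370435074635 122.60346150456998
(array([ 481.7, -274.1,  132.6,   79.8,   -2.9]), array([ 479.2, -273.8], dtype=float32))
139 37
```

View pics/d3z.png

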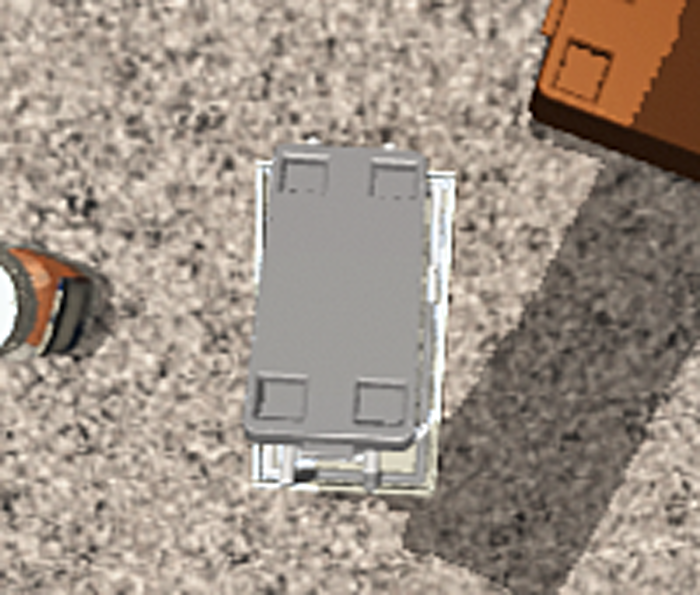

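The picture shows the lid on the stand. Its pockets are at crop (304,174), (397,180), (381,401) and (280,398), with the nearer, bigger end at the bottom (world +x), so +x is the high end. The brown decoy is at upper right and the jar at left. I'll fit x, y and yaw to the pocket points, checking z and slope against the given values.

```bash
python3 - <<'E'
from h import *
from scipy.optimize import least_squares
from scipy.spatial.transform import Rotation as R
c=dict(np.load("w2.npz"))
q=np.array([(304,174),(397,180),(381,401),(280,398)])/3.5+[139-.36,37-.36]
M=np.array([(-51.5,-18.5,10),(-51.5,18.5,10),(51.5,18.5,10),(51.5,-18.5,10)])
f=lambda p:(proj(c,M@R.from_euler("ZY",[p[2],-p[4]]).as_matrix().T+[p[0],p[1],p[3]])-q).ravel()
a=least_squares(lambda p:f([*p,88,np.radians(35)]),[470,-270,0],x_scale=[10,10,.1]);print(a.x,np.degrees(a.x[2]),a.fun.round(2))
b=least_squares(f,[470,-270,0,88,.6],x_scale=[10,10,.1,10,.1]);print(b.x,np.degrees(b.x[[2,4]]),b.fun.round(2))
E
```

```text
[ 4.71928089e+02 -2.75466502e+02 -5.97269837e-02] -3.422104086506563 [ 0.24 -0.11 -0.45 -0.13 -0.06  0.56  0.25 -0.34]
[ 4.72053555e+02 -2.75086066e+02 -5.75711831e-02  9.37591542e+01
  6.36381159e-01] [-3.29858581 36.46195454] [ 0.09  0.02 -0.3  -0.04  0.22  0.44 -0.04 -0.42]
```

Fit: lid at (472, -275.5, 88), yaw -3.4°, slope 35°. The free fit agrees on slope (36.5°). Closed tub is (475.5, 246.9) at yaw -17.1°, open tub (543.1, -4.7) at yaw -4.5°. Next is the pre-grasp.

```bash
cat >> h.py <<'E'
from scipy.spatial.transform import Rotation as R
def delta(pos,rot):
    """rows' units from the present pose to pos, rot"""
    s=ctrl.read_state(); d=(np.array(pos)-s["eef_pos"])/400
    r=(rot*R.from_euler("xyz",s["tool_rot"]).inv()).as_rotvec()/(2*np.pi)
    print("d",d.round(4),"r",r.round(4))
D=R.from_matrix(np.diag([-1,1,-1]))
E
python3 - <<'E'
from h import *
L=R.from_euler("ZY",[-3.4,-35],degrees=True);n=L.as_matrix()[:,2]
for b in (80,0): delta(np.array([472,-275.5,88])+(b-20)*n,L*D)
E
```

```text
d [-0.2489 -0.0558 -0.4795] r [-0.0029 -0.0972 -0.0095]
d [-0.1344 -0.0626 -0.6433] r [-0.0029 -0.0972 -0.0095]
```

```bash
python3 -m creep '[{"dx":-0.1,"dy":-0.02,"dz":-0.05,"rx":0,"ry":-0.03,"rz":-0.003,"grip":-1},{"dx":-0.2,"dy":-0.04,"dz":-0.15,"rx":0,"ry":-0.06,"rz":-0.006,"grip":-1},{"dx":-0.2489,"dy":-0.0558,"dz":-0.3,"rx":-0.0029,"ry":-0.0972,"rz":-0.0095,"grip":-1},{"dx":-0.2489,"dy":-0.0558,"dz":-0.42,"rx":-0.0029,"ry":-0.0972,"rz":-0.0095,"grip":-1},{"dx":-0.2489,"dy":-0.0558,"dz":-0.4795,"rx":-0.0029,"ry":-0.0972,"rz":-0.0095,"grip":-1}]' 
python3 - <<'E'
from h import *
L=R.from_euler("ZY",[-3.4,-35],degrees=True);n=L.as_matrix()[:,2]
for b in (80,0): delta(np.array([472,-275.5,88])+(b-20)*n,L*D)
print(ctrl.read_state()["qpos"].round(2))
c=get_calibration("wrist");im=get_image("wrist")[:,:,::-1];cv2.imwrite("pics/w3.png",im)
np.savez("w3.npz",mtx=c["mtx"],world_from_camera=c["world_from_camera"])
M=np.array([(-51.5,-18.5,10),(-51.5,18.5,10),(51.5,18.5,10),(51.5,-18.5,10),(0,32,10),(0,-32,10)])
print(proj(c,M@L.as_matrix().T+[472,-275.5,88]).round())
E
```

```text
clock: 4.05
eef_pos: [453.0, -296.4, 232.2]
tool_rot: [3.084, 0.543, 3.069]
force: [2.9, -18.9, -3.6]
width: 85.6
gripper_force: 0.0
d [-0.0383  0.0575 -0.2376] r [-0.0084 -0.0103 -0.0029]
d [ 0.0762  0.0507 -0.4014] r [-0.0084 -0.0103 -0.0029]
[ 1.17  0.41 -0.53  2.2  -0.76  0.23  2.94]
[[250.  71.]
 [289.  71.]
 [288. 179.]
 [252. 180.]
 [302. 127.]
 [237. 128.]]
```

The arm stopped at joint limits (joints 6 and 7), so the full 35° lean isn't reachable here. I'll grip with the tool leaning 18° instead, which leaves the plate 17° askew in the pads, and level the lid by turning the wrist before placing.

```bash
cat > lidg.py <<'E'
from h import *
L=R.from_euler("ZY",[-3.4,-35],degrees=True);n=L.as_matrix()[:,2]
T=R.from_euler("ZY",[-3.4,-18],degrees=True);m=T.as_matrix()[:,2]
def show():
    for b in (85,0): delta(np.array([472,-275.5,88])+5*n+(b-25)*m,T*D)
    print(ctrl.read_state()["qpos"].round(2))
E
python3 -c "from lidg import *; show()"
```

```text
d [ 0.0041  0.0649 -0.2024] r [-0.007   0.0365  0.0008]
d [ 0.0697  0.0611 -0.4045] r [-0.007   0.0365  0.0008]
[ 1.18  0.42 -0.53  2.2  -0.76  0.23  2.94]
```

```bash
python3 -m creep '[{"dx":0.004,"dy":0.03,"dz":0,"rx":-0.004,"ry":0.018,"rz":0,"grip":-1},{"dx":0.004,"dy":0.065,"dz":-0.05,"rx":-0.007,"ry":0.0365,"rz":0.001,"grip":-1},{"dx":0.004,"dy":0.065,"dz":-0.12,"rx":-0.007,"ry":0.0365,"rz":0.001,"grip":-1},{"dx":0.004,"dy":0.065,"dz":-0.2,"rx":-0.007,"ry":0.0365,"rz":0.001,"grip":-1},{"dx":0.004,"dy":0.065,"dz":-0.2,"rx":-0.007,"ry":0.0365,"rz":0.001,"grip":-1}]'; python3 -c "from lidg import *; show()"
```

```text
clock: 4.72
eef_pos: [454.8, -269.5, 150.8]
tool_rot: [-3.137, 0.312, 3.105]
force: [-0.1, -0.5, 0.3]
width: 85.3
gripper_force: 0.0
d [-0.0105 -0.0118 -0.004 ] r [ 0.0007 -0.0004 -0.0034]
d [ 0.055  -0.0157 -0.2061] r [ 0.0007 -0.0004 -0.0034]
[ 0.6   0.5  -0.03  2.19 -0.66  0.23  2.75]
```

```bash
sed -i 's/-18\]/-12]/' lidg.py; python3 -c "from lidg import *; show()"
```

```text
d [ 0.0046 -0.0127  0.    ] r [ 0.0015  0.0162 -0.0035]
d [ 0.0487 -0.0153 -0.2078] r [ 0.0015  0.0162 -0.0035]
[ 0.6   0.5  -0.03  2.19 -0.66  0.23  2.75]
```

```bash
python3 -m creep '[{"dx":0.005,"dy":-0.013,"dz":0,"rx":0.0015,"ry":0.016,"rz":-0.0035,"grip":-1},{"dx":0.016,"dy":-0.013,"dz":-0.05,"rx":0.0015,"ry":0.016,"rz":-0.0035,"grip":-1},{"dx":0.016,"dy":-0.013,"dz":-0.05,"rx":0.0015,"ry":0.016,"rz":-0.0035,"grip":-1},{"dx":0.016,"dy":-0.013,"dz":-0.05,"rx":0.0015,"ry":0.016,"rz":-0.0035,"grip":-1},{"dx":0.016,"dy":-0.013,"dz":-0.05,"rx":0.0015,"ry":0.016,"rz":-0.0035,"grip":-1}]'; python3 - <<'E'
from lidg import *
show()
c=get_calibration("wrist");im=get_image("wrist")[:,:,::-1];cv2.imwrite("pics/w4.png",im)
M=np.array([(-51.5,-18.5,10),(-51.5,18.5,10),(51.5,18.5,10),(51.5,-18.5,10)])
uv=proj(c,M@L.as_matrix().T+[472,-275.5,88]);print(uv.round())
im=im.copy()
for u,v in uv: cv2.drawMarker(im,(int(u),int(v)),(0,0,255),cv2.MARKER_CROSS,7)
cv2.imwrite("pics/w4m.png",im)
E
```

```text
clock: 5.35
eef_pos: [461.4, -277.8, 133.3]
tool_rot: [-3.138, 0.216, 3.079]
force: [-0.2, 0.2, 0.1]
width: 85.6
gripper_force: 0.0
d [-0.0117  0.008   0.0436] r [0.0005 0.001  0.0006]
d [ 0.0324  0.0054 -0.1642] r [0.0005 0.001  0.0006]
[ 0.43  0.56  0.18  2.11 -0.6   0.35  2.64]
[[233. 142.]
 [283. 142.]
 [285. 286.]
 [232. 286.]]
```

View pics/w4m.png

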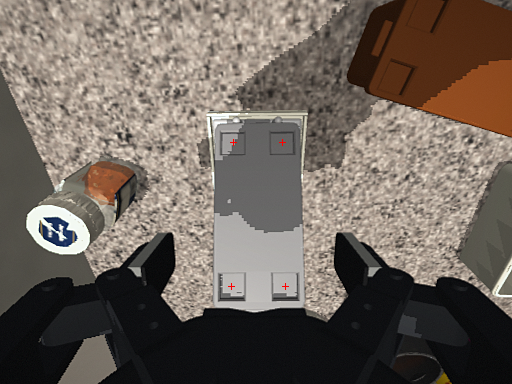

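The predicted pocket points (red crosses) land on all four pockets, and the lid lies centred between the open fingers (u 155 and 355). I'll go down and close.

```bash
python3 -m creep '[{"dx":0.008,"dy":0.001,"dz":-0.04,"rx":0,"ry":0.001,"rz":0,"grip":-1},{"dx":0.016,"dy":0.003,"dz":-0.08,"rx":0,"ry":0.001,"rz":0,"grip":-1},{"dx":0.024,"dy":0.004,"dz":-0.12,"rx":0,"ry":0.001,"rz":0,"grip":-1},{"dx":0.032,"dy":0.005,"dz":-0.164,"rx":0,"ry":0.001,"rz":0,"grip":-1},{"dx":0.032,"dy":0.005,"dz":-0.164,"rx":0,"ry":0.001,"rz":0,"grip":-1}]'; python3 -c "from lidg import *; show()"
```

```text
clock: 6.02
eef_pos: [473.5, -274.2, 64.8]
tool_rot: [-3.14, 0.205, 3.08]
force: [-0.7, -0.9, 0.1]
width: 85.5
gripper_force: 0.0
d [-0.0421 -0.0009  0.215 ] r [ 0.0002 -0.0007  0.0005]
d [ 0.002  -0.0035  0.0071] r [ 0.0002 -0.0007  0.0005]
[ 0.44  0.7   0.13  2.11 -0.87  0.23  2.88]
```

```bash
python3 -m creep '[{"dx":0.002,"dy":-0.003,"dz":0.006,"rx":0,"ry":0,"rz":0,"grip":-1},{"dx":0.002,"dy":-0.003,"dz":0.006,"rx":0,"ry":0,"rz":0,"grip":1},{"dx":0.002,"dy":-0.003,"dz":0.006,"rx":0,"ry":0,"rz":0,"grip":1},{"dx":0.002,"dy":-0.003,"dz":0.006,"rx":0,"ry":0,"rz":0,"grip":1},{"dx":0.002,"dy":-0.003,"dz":0.006,"rx":0,"ry":0,"rz":0,"grip":1}]'
```

```text
clock: 6.65
eef_pos: [475.6, -276.6, 70.3]
tool_rot: [-3.137, 0.21, 3.081]
force: [-0.9, -0.3, 5.3]
width: 63.2
gripper_force: 64.8
```

```bash
python3 -c "
from h import *
s=ctrl.read_state();np.savez('grasp.npz',p=s['eef_pos'],r=s['tool_rot'])"
python3 -m creep '[{"dx":-0.01,"dy":0,"dz":0.02,"rx":0,"ry":0,"rz":0,"grip":1},{"dx":-0.03,"dy":0,"dz":0.06,"rx":0,"ry":0,"rz":0,"grip":1},{"dx":-0.03,"dy":0,"dz":0.15,"rx":0,"ry":0,"rz":0,"grip":1},{"dx":-0.03,"dy":0,"dz":0.28,"rx":0,"ry":0,"rz":0,"grip":1},{"dx":-0.03,"dy":0,"dz":0.4,"rx":0,"ry":0,"rz":0,"grip":1}]'
python3 - <<'E'
from h import *
g=np.load("grasp.npz");s=ctrl.read_state()
G=R.from_euler("xyz",g["r"]);W=R.from_euler("xyz",s["tool_rot"]);L=R.from_euler("ZY",[-3.4,-35],degrees=True)
c=get_calibration("wrist");im=get_image("wrist")[:,:,::-1].copy();cv2.imwrite("pics/w5.png",im)
np.savez("w5.npz",mtx=c["mtx"],world_from_camera=c["world_from_camera"],p=s["eef_pos"],r=s["tool_rot"])
o=W.apply(G.inv().apply([472,-275.5,88]-g["p"]))+s["eef_pos"];Lw=W*G.inv()*L
print("lid in tool",G.inv().apply([472,-275.5,88]-g["p"]).round(1))
M=np.array([(-51.5,-18.5,10),(-51.5,18.5,10),(51.5,18.5,10),(51.5,-18.5,10)])
uv=proj(c,Lw.apply(M)+o);print(uv.round())
u0,v0=int(uv[0,0])-70,int(uv[0,1])-60;print(u0,v0)
for u,v in uv: cv2.drawMarker(im,(int(u),int(v)),(0,0,255),cv2.MARKER_CROSS,5)
cv2.imwrite("pics/w5z.png",cv2.resize(im[max(v0,0):v0+190,u0:u0+200],None,fx=3,fy=3,interpolation=cv2.INTER_CUBIC))
E
```

```text
clock: 7.28
eef_pos: [462.1, -276.1, 231.6]
tool_rot: [-3.138, 0.208, 3.08]
force: [1.1, 0.3, -1.5]
width: 62.7
gripper_force: 65.8
lid in tool [ -0.2   0.9 -18.1]
[[219. 151.]
 [292. 151.]
 [296. 370.]
 [215. 370.]]
149 91
```

View pics/w5z.png

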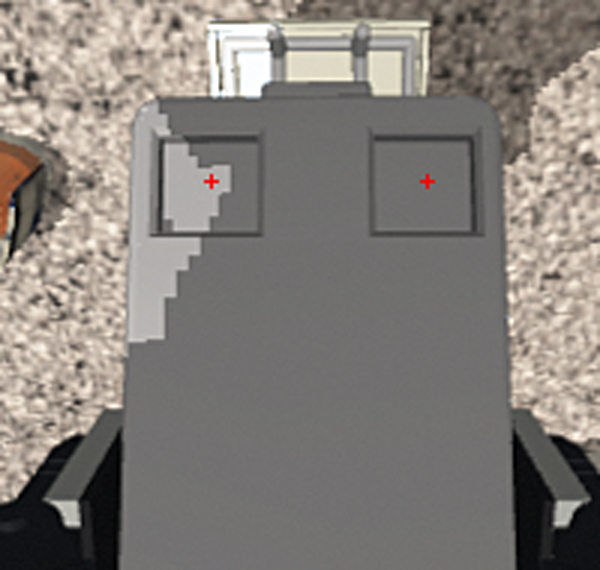

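The lid is held square and centred between the pads, and its pockets at crop (207,185) and (427,185) sit within about 1.5 px of prediction. I'll refine the in-hand tilt from pocket centres and side edges.

```bash
python3 - <<'E'
from h import *
from scipy.optimize import least_squares
z=np.load("w5.npz");c={k:z[k] for k in("mtx","world_from_camera")};g=np.load("grasp.npz")
G=R.from_euler("xyz",g["r"]);W=R.from_euler("xyz",z["r"]);L=R.from_euler("ZY",[-3.4,-35],degrees=True)
A0=G.inv()*L;o0=G.inv().apply([472,-275.5,88]-g["p"])
pk=np.array([(207.5,185.5),(426.5,185.5)])/3+[149-.33,91-.33]
ed=[(130/3+148.7,131/3+90.7),(508/3+148.7,131/3+90.7),(119/3+148.7,560/3+90.7),(515.5/3+148.7,560/3+90.7)]
def f(p):
    A=A0*R.from_euler("YZ",p[:2]); o=o0+p[2:]
    w=lambda m:proj(c,W.apply(A.apply(np.atleast_2d(m))+o)+z["p"])
    r=list((w([(-51.5,-18.5,10),(-51.5,18.5,10)])-pk).ravel())
    for (u,v),s in zip(ed,(-1,1,-1,1)):
        a,b=w([(-60,32*s,9),(20,32*s,9)]); r.append(a[0]+(b[0]-a[0])*(v-a[1])/(b[1]-a[1])-u)
    return np.array(r+[p[0]/.1,(p[2])/4,p[4]/4])
print(f(np.zeros(5)).round(2))
a=least_squares(f,np.zeros(5));print(np.degrees(a.x[:2]).round(2),a.x[2:].round(2),a.fun.round(2))
A=A0*R.from_euler("YZ",a.x[:2]);o=o0+a.x[2:];np.savez("hand.npz",A=A.as_quat(),o=o);print(o.round(1))
# tool pose for lid over open tub
B=R.from_euler("Z",-4.5,degrees=True);Tw=B*A.inv()
print("tool rpy",Tw.as_euler("xyz").round(3),"tool z",Tw.as_matrix()[:,2].round(2))
for h in (130,12,0): print(h,(np.array([543.1,-4.7,62+h])-Tw.apply(o)).round(1)); delta(np.array([543.1,-4.7,62+h])-Tw.apply(o),Tw)
print("bottles/jar/mug",plane(get_calibration("wrist"),(0,0),0)[0][:0], plane(dict(np.load("w1.npz")),[(92,222),(195,250),(230,290)],97).round().tolist())
E
```

```text
[ 1.41 -1.21  1.06 -1.36  1.78 -0.63  0.83  1.85  0.    0.    0.  ]
[ 2.4  -0.18] [-0.83 -0.63  0.18] [-0.01 -0.06  0.63  0.03 -0.06 -0.51 -0.08  0.02  0.42 -0.21  0.04]
[ -1.    0.2 -17.9]
tool rpy [-3.136 -0.359  3.064] tool z [-0.35  0.02 -0.94]
130 [535.9  -4.5 175.6]
d [ 0.1778  0.6855 -0.1546] r [ 0.0068  0.0915 -0.0024]
12 [535.9  -4.5  57.6]
d [ 0.1778  0.6855 -0.4496] r [ 0.0068  0.0915 -0.0024]
0 [535.9  -4.5  45.6]
d [ 0.1778  0.6855 -0.4796] r [ 0.0068  0.0915 -0.0024]
bottles/jar/mug [] [[649.0, -119.0, 97.0], [696.0, 33.0, 97.0], [767.0, 86.0, 97.0]]
```

```bash
python3 -m creep '[{"dx":0.03,"dy":0.1,"dz":0,"rx":0,"ry":0.02,"rz":0,"grip":1},{"dx":0.07,"dy":0.25,"dz":0,"rx":0.002,"ry":0.045,"rz":0,"grip":1},{"dx":0.12,"dy":0.4,"dz":0,"rx":0.004,"ry":0.07,"rz":0,"grip":1},{"dx":0.16,"dy":0.54,"dz":0,"rx":0.0068,"ry":0.0915,"rz":-0.0024,"grip":1},{"dx":0.1778,"dy":0.65,"dz":-0.05,"rx":0.0068,"ry":0.0915,"rz":-0.0024,"grip":1}]'
cat > place.py <<'E'
from h import *
z=np.load("hand.npz");A=R.from_quat(z["A"]);o=z["o"];Tw=R.from_euler("Z",-4.5,degrees=True)*A.inv()
for h in (60,12,0): print(h,end=" ");delta(np.array([543.1,-4.7,62+h])-Tw.apply(o),Tw)
print(ctrl.read_state()["qpos"].round(2))
E
python3 place.py
```

```text
clock: 7.95
eef_pos: [536.8, -13.4, 208.7]
tool_rot: [-3.141, -0.367, 3.069]
force: [0.1, 0.1, -1.8]
width: 62.7
gripper_force: 65.9
60 d [-0.0023  0.0223 -0.2578] r [-0.0008 -0.0012 -0.0004]
12 d [-0.0023  0.0223 -0.3778] r [-0.0008 -0.0012 -0.0004]
0 d [-0.0023  0.0223 -0.4078] r [-0.0008 -0.0012 -0.0004]
[-0.36  0.78  0.64  1.54 -0.39  1.35  1.88]
```

```bash
python3 -m creep '[{"dx":-0.0023,"dy":0.0223,"dz":-0.07,"rx":-0.0008,"ry":-0.0012,"rz":0,"grip":1},{"dx":-0.0023,"dy":0.0223,"dz":-0.14,"rx":-0.0008,"ry":-0.0012,"rz":0,"grip":1},{"dx":-0.0023,"dy":0.0223,"dz":-0.22,"rx":-0.0008,"ry":-0.0012,"rz":0,"grip":1},{"dx":-0.0023,"dy":0.0223,"dz":-0.3,"rx":-0.0008,"ry":-0.0012,"rz":0,"grip":1},{"dx":-0.0023,"dy":0.0223,"dz":-0.35,"rx":-0.0008,"ry":-0.0012,"rz":0,"grip":1}]'; python3 place.py
python3 - <<'E'
from h import *
# refine: side camera check of lid/tub edges is coarse; save wrist + side images for measuring
for n in("wrist","side","top"): cv2.imwrite(f"pics/p_{n}.png",get_image(n)[:,:,::-1])
E
```

```text
clock: 8.57
eef_pos: [532.7, -7.2, 68.5]
tool_rot: [-3.137, -0.361, 3.063]
force: [-0.1, 0.5, -2.1]
width: 62.7
gripper_force: 65.8
60 d [0.0081 0.0069 0.0927] r [-0.     -0.0004  0.0002]
12 d [ 0.0081  0.0069 -0.0273] r [-0.     -0.0004  0.0002]
0 d [ 0.0081  0.0069 -0.0573] r [-0.     -0.0004  0.0002]
[-0.33  0.94  0.56  1.64 -0.49  1.09  1.93]
```

```bash
python3 -m creep '[{"dx":0.008,"dy":0.007,"dz":0,"rx":0,"ry":-0.0004,"rz":0,"grip":1},{"dx":0.008,"dy":0.007,"dz":-0.01,"rx":0,"ry":-0.0004,"rz":0,"grip":1},{"dx":0.008,"dy":0.007,"dz":-0.025,"rx":0,"ry":-0.0004,"rz":0,"grip":1},{"dx":0.008,"dy":0.007,"dz":-0.025,"rx":0,"ry":-0.0004,"rz":0,"grip":1},{"dx":0.008,"dy":0.007,"dz":-0.025,"rx":0,"ry":-0.0004,"rz":0,"grip":1}]'; python3 place.py
```

```text
clock: 9.35
eef_pos: [536.5, -4.5, 59.1]
tool_rot: [-3.137, -0.358, 3.064]
force: [0.3, -0.9, -0.6]
width: 62.6
gripper_force: 65.8
60 d [-0.0016  0.0002  0.1162] r [-0.0001  0.0001  0.0002]
12 d [-0.0016  0.0002 -0.0038] r [-0.0001  0.0001  0.0002]
0 d [-0.0016  0.0002 -0.0338] r [-0.0001  0.0001  0.0002]
[-0.33  0.96  0.56  1.63 -0.5   1.08  1.93]
```

Now I'll lower the 13.5 mm slowly, 2–3 mm per row, and watch the force.

```bash
python3 -m creep '[{"dx":-0.0016,"dy":0,"dz":-0.006,"rx":0,"ry":0,"rz":0,"grip":1},{"dx":-0.0016,"dy":0,"dz":-0.012,"rx":0,"ry":0,"rz":0,"grip":1},{"dx":-0.0016,"dy":0,"dz":-0.017,"rx":0,"ry":0,"rz":0,"grip":1},{"dx":-0.0016,"dy":0,"dz":-0.022,"rx":0,"ry":0,"rz":0,"grip":1},{"dx":-0.0016,"dy":0,"dz":-0.022,"rx":0,"ry":0,"rz":0,"grip":1}]'; python3 place.py
```

```text
clock: 9.98
eef_pos: [535.8, -4.5, 50.1]
tool_rot: [-3.137, -0.358, 3.064]
force: [-0.4, -0.4, -0.4]
width: 63.0
gripper_force: 65.8
60 d [1.000e-04 0.000e+00 1.386e-01] r [-0.0001  0.0001  0.0001]
12 d [0.0001 0.     0.0186] r [-0.0001  0.0001  0.0001]
0 d [ 0.0001  0.     -0.0114] r [-0.0001  0.0001  0.0001]
[-0.33  0.97  0.55  1.64 -0.51  1.07  1.93]
```

```bash
python3 -m creep '[{"dx":0,"dy":0,"dz":-0.003,"rx":0,"ry":0,"rz":0,"grip":1},{"dx":0,"dy":0,"dz":-0.006,"rx":0,"ry":0,"rz":0,"grip":1},{"dx":0,"dy":0,"dz":-0.009,"rx":0,"ry":0,"rz":0,"grip":1},{"dx":0,"dy":0,"dz":-0.01,"rx":0,"ry":0,"rz":0,"grip":1},{"dx":0,"dy":0,"dz":-0.01,"rx":0,"ry":0,"rz":0,"grip":1}]'; python3 place.py
```

```text
clock: 10.6
eef_pos: [536.1, -4.5, 46.9]
tool_rot: [-3.137, -0.358, 3.064]
force: [0.6, -0.4, 4.6]
width: 63.0
gripper_force: 66.3
60 d [-0.0005  0.0002  0.1466] r [-0.0001  0.0002  0.0001]
12 d [-0.0005  0.0002  0.0266] r [-0.0001  0.0002  0.0001]
0 d [-0.0005  0.0002 -0.0034] r [-0.0001  0.0002  0.0001]
[-0.33  0.97  0.55  1.64 -0.51  1.06  1.93]
```

```bash
python3 -m creep '[{"dx":0,"dy":0,"dz":-0.002,"rx":0,"ry":0,"rz":0,"grip":1},{"dx":0,"dy":0,"dz":-0.004,"rx":0,"ry":0,"rz":0,"grip":1},{"dx":0,"dy":0,"dz":-0.005,"rx":0,"ry":0,"rz":0,"grip":1},{"dx":0,"dy":0,"dz":-0.005,"rx":0,"ry":0,"rz":0,"grip":1},{"dx":0,"dy":0,"dz":-0.005,"rx":0,"ry":0,"rz":0,"grip":1}]'; python3 place.py; python3 - <<'E'
from h import *
print(ctrl.read_state()["torque"].round(2))
E
```

```text
clock: 11.22
eef_pos: [535.9, -4.6, 45.8]
tool_rot: [-3.138, -0.358, 3.064]
force: [1.1, 1.0, 10.5]
width: 62.9
gripper_force: 66.6
60 d [-0.      0.0003  0.1495] r [-0.0001  0.0001  0.0001]
12 d [-0.      0.0003  0.0295] r [-0.0001  0.0001  0.0001]
0 d [-0.      0.0003 -0.0005] r [-0.0001  0.0001  0.0001]
[-0.33  0.98  0.55  1.64 -0.51  1.06  1.93]
[-0.    0.96 -0.03]
```

The height now matches the seat within 0.2 mm with firm contact. I'll open and back off along the tool axis.

```bash
python3 -m creep '[{"dx":0,"dy":0,"dz":0.003,"rx":0,"ry":0,"rz":0,"grip":-1},{"dx":0,"dy":0,"dz":0.003,"rx":0,"ry":0,"rz":0,"grip":-1},{"dx":0,"dy":0,"dz":0.003,"rx":0,"ry":0,"rz":0,"grip":-1},{"dx":0,"dy":0,"dz":0.003,"rx":0,"ry":0,"rz":0,"grip":-1},{"dx":0,"dy":0,"dz":0.003,"rx":0,"ry":0,"rz":0,"grip":-1}]' && python3 -m creep '[{"dx":0.02,"dy":0,"dz":0.05,"rx":0,"ry":0,"rz":0,"grip":-1},{"dx":0.05,"dy":0,"dz":0.12,"rx":0,"ry":0,"rz":0,"grip":-1},{"dx":0.08,"dy":0,"dz":0.25,"rx":0,"ry":-0.02,"rz":0,"grip":-1},{"dx":0.1,"dy":0.05,"dz":0.38,"rx":0,"ry":-0.04,"rz":0,"grip":-1},{"dx":0.1,"dy":0.15,"dz":0.53,"rx":0,"ry":-0.055,"rz":0,"grip":-1}]'; python3 - <<'E'
from h import *
delta((569,125,329),R.from_euler("xyz",[np.pi,0,np.pi]))
E
```

```text
clock: 11.85
eef_pos: [535.9, -4.5, 45.4]
tool_rot: [-3.137, -0.358, 3.064]
force: [-0.5, 0.8, -0.2]
width: 85.4
gripper_force: 0.0
clock: 12.48
eef_pos: [576.3, 49.2, 251.6]
tool_rot: [3.119, -0.009, 3.065]
force: [1.3, -0.1, -0.0]
width: 85.5
gripper_force: 0.0
d [-0.0181  0.1894  0.1936] r [-0.0036 -0.0013  0.0121]
```

```bash
python3 -m creep '[{"dx":-0.005,"dy":0.1,"dz":0.0,"rx":-0.0036,"ry":-0.0013,"rz":0.012,"grip":-1},{"dx":-0.005,"dy":0.19,"dz":0.0,"rx":-0.0036,"ry":-0.0013,"rz":0.012,"grip":-1},{"dx":-0.005,"dy":0.19,"dz":0.0,"rx":-0.0036,"ry":-0.0013,"rz":0.012,"grip":-1},{"dx":-0.005,"dy":0.19,"dz":0.0,"rx":-0.0036,"ry":-0.0013,"rz":0.012,"grip":-1},{"dx":-0.005,"dy":0.19,"dz":0.0,"rx":-0.0036,"ry":-0.0013,"rz":0.012,"grip":-1}]'
python3 - <<'E'
from h import *
c=get_calibration("wrist");im=get_image("wrist")[:,:,::-1].copy();cv2.imwrite("pics/w6.png",im)
np.savez("w6.npz",mtx=c["mtx"],world_from_camera=c["world_from_camera"])
a=proj(c,(543.1,-4.7,72))[0];b=proj(c,(475.5,246.9,72))[0];print(a,b)
k=[]
for u,v in(a,b):
    u0,v0=int(u)-55,max(0,int(v)-75);print(u0,v0);k.append(cv2.resize(im[v0:v0+150,u0:u0+100],(400,600),interpolation=cv2.INTER_CUBIC))
cv2.imwrite("pics/w6z.png",np.hstack(k))
E
```

```text
clock: 13.1
eef_pos: [574.0, 124.4, 249.6]
tool_rot: [-3.14, -0.004, 3.141]
force: [-0.6, -0.7, -0.7]
width: 85.2
gripper_force: 0.0
[146.89633036 152.38202324] [362.00708084  92.32683042]
91 77
307 17
```

View pics/w6z.png

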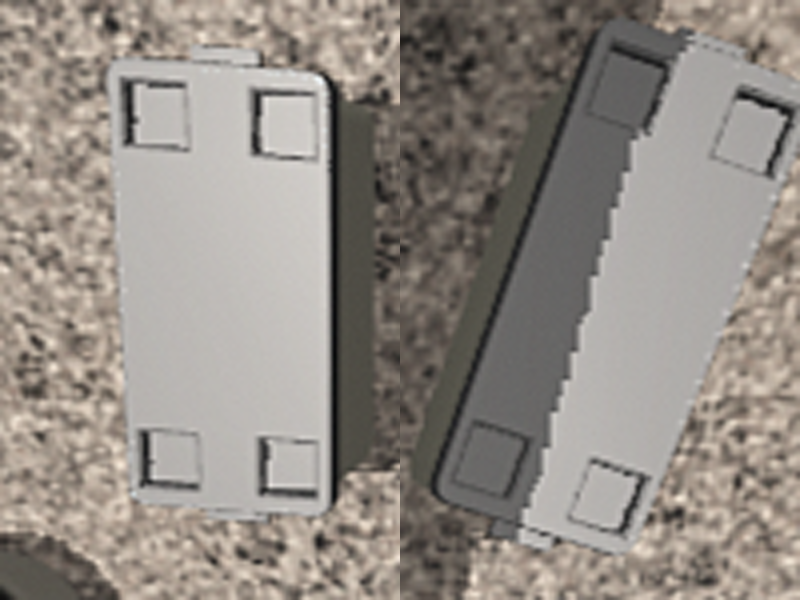

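The last picture shows the lid seated flush on the open tub, with pockets at left crop (155,114), (284,123), (289,466) and (171,460). The closed tub's pockets are at right crop (229,86), (355,131), (207,498) and (92,459).

```bash
cat > meas.py <<'E'
from h import *
def pockets(c,p,z=72):
    P=plane(c,p,z)[:,:2]; d=P[2]+P[3]-P[0]-P[1]; e=P[1]+P[2]-P[0]-P[3]
    yaw=np.degrees([np.arctan2(d[1],d[0]),np.arctan2(-e[0],e[1])])
    print(P.mean(0).round(1),"yaw",yaw.round(1),"sizes",[np.linalg.norm(P[i]-P[j]).round(1) for i,j in((0,1),(2,3),(0,3),(1,2))])
if __name__=="__main__":
    c=dict(np.load("w6.npz"))
    pockets(c,np.array([(155.5,114.5),(284,123),(289,466),(171,459.5)])/4+[91-.375,77-.375])
    pockets(c,np.array([(229,86.5),(355,131),(207.5,498),(92,459)])/4+[307-.375,17-.375])
E
python3 meas.py
```

```text
[541.5  -4.5] yaw [-4.2 -3.5] sizes [np.float64(36.9), np.float64(36.7), np.float64(102.8), np.float64(102.6)]
[475.1 245.9] yaw [-17.1 -17.5] sizes [np.float64(37.2), np.float64(36.9), np.float64(102.8), np.float64(103.3)]
```

Spacings match the pocket layout to within 0.4 mm, so the lid is flat at its proper height. Next I'll move above the closed tub.

```bash
cat > pick.py <<'E'
from h import *
T=R.from_euler("Z",-17.2,degrees=True)*D
for h in (140,43): delta((475.2,246,h),T)
E
python3 pick.py
```

```text
d [-0.2472  0.3036 -0.2739] r [ 0.0001 -0.0007 -0.0478]
d [-0.2472  0.3036 -0.5164] r [ 0.0001 -0.0007 -0.0478]
```

```bash
python3 -m creep '[{"dx":-0.08,"dy":0.1,"dz":0,"rx":0,"ry":-0.0007,"rz":-0.02,"grip":-1},{"dx":-0.16,"dy":0.2,"dz":-0.05,"rx":0,"ry":-0.0007,"rz":-0.04,"grip":-1},{"dx":-0.247,"dy":0.304,"dz":-0.12,"rx":0,"ry":-0.0007,"rz":-0.048,"grip":-1},{"dx":-0.247,"dy":0.304,"dz":-0.22,"rx":0,"ry":-0.0007,"rz":-0.048,"grip":-1},{"dx":-0.247,"dy":0.304,"dz":-0.27,"rx":0,"ry":-0.0007,"rz":-0.048,"grip":-1}]'; python3 pick.py
```

```text
clock: 13.78
eef_pos: [473.9, 247.7, 139.8]
tool_rot: [-3.14, -0.002, 2.843]
force: [0.0, -0.9, 0.8]
width: 85.0
gripper_force: 0.0
d [ 0.0033 -0.0043  0.0005] r [ 0.0002 -0.0003 -0.0003]
d [ 0.0033 -0.0043 -0.242 ] r [ 0.0002 -0.0003 -0.0003]
```

```bash
python3 -m creep '[{"dx":0.0033,"dy":-0.0043,"dz":-0.05,"rx":0,"ry":0,"rz":0,"grip":-1},{"dx":0.0033,"dy":-0.0043,"dz":-0.12,"rx":0,"ry":0,"rz":0,"grip":-1},{"dx":0.0033,"dy":-0.0043,"dz":-0.19,"rx":0,"ry":0,"rz":0,"grip":-1},{"dx":0.0033,"dy":-0.0043,"dz":-0.241,"rx":0,"ry":0,"rz":0,"grip":-1},{"dx":0.0033,"dy":-0.0043,"dz":-0.241,"rx":0,"ry":0,"rz":0,"grip":-1}]'; python3 pick.py
```

```text
clock: 14.4
eef_pos: [476.0, 244.8, 44.1]
tool_rot: [-3.14, -0.002, 2.841]
force: [0.0, -0.4, -0.1]
width: 85.4
gripper_force: 0.0
d [-0.0021  0.003   0.2398] r [ 0.0002 -0.0004  0.0001]
d [-0.0021  0.003  -0.0027] r [ 0.0002 -0.0004  0.0001]
```

```bash
python3 -m creep '[{"dx":-0.002,"dy":0.003,"dz":-0.002,"rx":0,"ry":0,"rz":0,"grip":-1},{"dx":-0.002,"dy":0.003,"dz":-0.002,"rx":0,"ry":0,"rz":0,"grip":1},{"dx":-0.002,"dy":0.003,"dz":-0.002,"rx":0,"ry":0,"rz":0,"grip":1},{"dx":-0.002,"dy":0.003,"dz":-0.002,"rx":0,"ry":0,"rz":0,"grip":1},{"dx":-0.002,"dy":0.003,"dz":-0.002,"rx":0,"ry":0,"rz":0,"grip":1}]'; python3 -c "
from h import *
s=ctrl.read_state();np.savez('grasp2.npz',p=s['eef_pos'],r=s['tool_rot']);print(s['eef_pos'],s['tool_rot'])"
```

```text
clock: 15.02
eef_pos: [476.2, 247.3, 45.6]
tool_rot: [3.14, 0.001, 2.842]
force: [-1.2, -1.2, 6.1]
width: 62.9
gripper_force: 64.2
[476.1581167  247.33811384  45.59968561] [3.14024504e+00 9.84921402e-04 2.84234893e+00]
```

Gripped at 62.9 mm. Now I'll lift and carry it over the lid.

```bash
python3 -m creep '[{"dx":0,"dy":0,"dz":0.03,"rx":0,"ry":0,"rz":0,"grip":1},{"dx":0,"dy":0,"dz":0.1,"rx":0,"ry":0,"rz":0,"grip":1},{"dx":0,"dy":0,"dz":0.2,"rx":0,"ry":0,"rz":0,"grip":1},{"dx":0,"dy":-0.03,"dz":0.3,"rx":0,"ry":0,"rz":0,"grip":1},{"dx":0.02,"dy":-0.1,"dz":0.36,"rx":0,"ry":0,"rz":0,"grip":1}]'
cat > put.py <<'E'
from h import *
T=R.from_euler("Z",-4.2,degrees=True)*D
for h in (60,10,0): delta((542,-4.5,112.6+h),T)
E
python3 put.py
```

```text
clock: 15.65
eef_pos: [483.5, 208.6, 190.5]
tool_rot: [3.139, 0.001, 2.846]
force: [0.8, -0.1, -2.6]
width: 62.6
gripper_force: 67.0
d [ 0.1464 -0.5328 -0.0448] r [-0.0003  0.0002  0.0354]
d [ 0.1464 -0.5328 -0.1698] r [-0.0003  0.0002  0.0354]
d [ 0.1464 -0.5328 -0.1948] r [-0.0003  0.0002  0.0354]
```

```bash
python3 -m creep '[{"dx":0.03,"dy":-0.1,"dz":0,"rx":0,"ry":0,"rz":0.01,"grip":1},{"dx":0.07,"dy":-0.24,"dz":0,"rx":0,"ry":0,"rz":0.02,"grip":1},{"dx":0.11,"dy":-0.38,"dz":0,"rx":0,"ry":0,"rz":0.03,"grip":1},{"dx":0.14,"dy":-0.48,"dz":0,"rx":0,"ry":0,"rz":0.0354,"grip":1},{"dx":0.146,"dy":-0.533,"dz":-0.03,"rx":0,"ry":0,"rz":0.0354,"grip":1}]' && python3 -m creep '[{"dx":0,"dy":0,"dz":0,"rx":0,"ry":0,"rz":0,"grip":1},{"dx":0,"dy":0,"dz":-0.03,"rx":0,"ry":0,"rz":0,"grip":1},{"dx":0,"dy":0,"dz":-0.06,"rx":0,"ry":0,"rz":0,"grip":1},{"dx":0,"dy":0,"dz":-0.08,"rx":0,"ry":0,"rz":0,"grip":1},{"dx":0,"dy":0,"dz":-0.08,"rx":0,"ry":0,"rz":0,"grip":1}]'; python3 put.py
python3 - <<'E'
from h import *
# in-hand check: horizontal brightness-gradient peaks across the held lid near the low end
s=ctrl.read_state();c=get_calibration("wrist");im=get_image("wrist")[:,:,::-1].copy();cv2.imwrite("pics/w7.png",im)
np.savez("w7.npz",mtx=c["mtx"],world_from_camera=c["world_from_camera"],p=s["eef_pos"],r=s["tool_rot"])
W=R.from_euler("xyz",s["tool_rot"]);A=R.from_matrix(np.diag([-1.,1,-1]))
pr=lambda m:proj(c,W.apply(A.apply(np.atleast_2d(m))+[0,0,-45.6])+s["eef_pos"])
uv=pr([(-51.5,-18.5,72),(-51.5,18.5,72),(-67,-32,72),(-67,32,72)]);print(uv.round(1).tolist())
g=cv2.cvtColor(im,cv2.COLOR_BGR2GRAY)
for u,v in uv[:2]:
    u,v=int(round(u)),int(round(v))
    print("row",g[v-2:v+3,u-34:u+35].mean(0).astype(int).tolist());print("col",g[max(0,v-40):v+35,u-2:u+3].mean(1).astype(int).tolist(),max(0,v-40))
E
```

```text
clock: 16.27
eef_pos: [543.2, -9.4, 177.8]
tool_rot: [-3.141, 0.003, 3.061]
force: [-0.2, 1.1, -4.1]
width: 62.7
gripper_force: 67.0
clock: 16.9
eef_pos: [541.5, -5.3, 143.5]
tool_rot: [3.142, -0.002, 3.066]
force: [-0.2, 0.2, -3.3]
width: 62.4
gripper_force: 67.0
d [0.0013 0.002  0.0728] r [-0.     -0.0003  0.0004]
d [ 0.0013  0.002  -0.0522] r [-0.     -0.0003  0.0004]
d [ 0.0013  0.002  -0.0772] r [-0.     -0.0003  0.0004]
[[81.1, 261.2], [425.8, 261.0], [-93.6, 110.4], [600.2, 109.6]]
row [134, 147, 145, 146, 141, 139, 154, 162, 161, 154, 146, 151, 162, 173, 168, 152, 149, 153, 152, 147, 150, 159, 158, 145, 141, 154, 164, 164, 166, 173, 177, 176, 174, 164, 150, 145, 154, 165, 165, 166, 170, 167, 152, 144, 133, 120, 119, 124, 130, 132, 123, 120, 129, 133, 141, 155, 142, 130, 140, 153, 154, 146, 159, 171, 165, 154, 147, 150, 168]
col [156, 160, 164, 168, 162, 150, 135, 141, 147, 168, 180, 179, 163, 148, 148, 153, 152, 154, 156, 155, 148, 139, 163, 176, 169, 162, 163, 157, 158, 181, 182, 172, 163, 158, 162, 179, 184, 182, 163, 143, 145, 161, 176, 167, 165, 170, 153, 143, 160, 155, 145, 140, 104, 58, 24, 14, 15, 15, 15, 16, 15, 15, 15, 15, 14, 14, 13, 15, 15, 14, 16, 15, 14, 15, 16] 221
row [91, 93, 113, 128, 130, 174, 197, 191, 178, 171, 175, 187, 180, 166, 160, 158, 164, 157, 146, 152, 143, 94, 111, 167, 181, 166, 143, 129, 128, 119, 102, 79, 64, 72, 90, 120, 134, 142, 158, 171, 174, 175, 176, 177, 178, 180, 172, 154, 151, 163, 164, 156, 139, 137, 146, 153, 161, 171, 177, 173, 165, 149, 145, 154, 167, 171, 163, 148, 140]
col [154, 178, 194, 181, 169, 163, 164, 168, 180, 180, 176, 182, 170, 142, 116, 104, 147, 153, 136, 152, 161, 162, 158, 159, 172, 178, 175, 168, 162, 160, 157, 160, 158, 134, 109, 79, 89, 130, 110, 87, 75, 87, 119, 167, 147, 128, 124, 137, 155, 185, 174, 112, 47, 19, 12, 13, 15, 15, 14, 15, 14, 15, 14, 15, 14, 15, 15, 15, 14, 15, 14, 14, 15, 14, 14] 221
```

```bash
python3 - <<'E'
from h import *
z=np.load("w7.npz");c={k:z[k] for k in("mtx","world_from_camera")};im=cv2.imread("pics/w7.png")
W=R.from_euler("xyz",z["r"]);A=R.from_matrix(np.diag([-1.,1,-1]))
pr=lambda m:proj(c,W.apply(A.apply(np.atleast_2d(m))+[0,0,45.6])+z["p"])
K=[(-51.5,-18.5,72),(-51.5,18.5,72),(-67,-32,72),(-67,32,72),(-30,-32,72),(-30,32,72)]
uv=pr(K);print(uv.round(1).tolist())
g=cv2.cvtColor(im,cv2.COLOR_BGR2GRAY)
for u,v in uv[:2]:
    u,v=int(round(u)),int(round(v));w=30
    print("row from",u-w,g[v-3:v+4,u-w:u+w+1].mean(0).astype(int).tolist());print("col from",v-50,g[v-50:v+30,u-3:u+4].mean(1).astype(int).tolist())
E
```

```text
[[211.8, 155.6], [296.1, 155.6], [178.5, 119.0], [329.5, 118.9], [184.5, 202.5], [323.6, 202.4]]
row from 182 [162, 225, 219, 217, 215, 216, 222, 203, 124, 122, 114, 57, 83, 183, 207, 210, 219, 218, 218, 218, 219, 219, 219, 219, 219, 220, 220, 219, 220, 220, 220, 220, 220, 220, 220, 220, 220, 220, 220, 220, 220, 220, 219, 220, 220, 220, 219, 220, 223, 214, 165, 124, 168, 224, 220, 218, 218, 218, 217, 217, 217]
col from 106 [153, 154, 155, 153, 149, 161, 178, 177, 175, 171, 165, 166, 104, 114, 166, 190, 208, 227, 219, 216, 217, 216, 216, 216, 216, 226, 218, 98, 96, 168, 226, 227, 224, 223, 223, 223, 223, 223, 223, 223, 222, 222, 221, 222, 222, 221, 221, 220, 220, 220, 220, 220, 219, 219, 218, 218, 218, 217, 217, 217, 215, 215, 215, 215, 215, 223, 195, 70, 84, 88, 75, 170, 213, 208, 205, 204, 205, 204, 205, 205]
row from 266 [211, 211, 211, 211, 210, 210, 210, 214, 205, 140, 72, 161, 221, 217, 192, 101, 110, 112, 113, 113, 112, 113, 113, 113, 113, 113, 112, 112, 112, 111, 112, 112, 112, 111, 111, 111, 110, 110, 110, 110, 110, 110, 110, 110, 110, 110, 113, 98, 39, 49, 78, 85, 85, 97, 111, 108, 108, 107, 103, 98, 89]
col from 106 [138, 148, 147, 136, 146, 172, 184, 181, 181, 178, 172, 166, 102, 98, 181, 205, 202, 216, 202, 200, 200, 200, 199, 200, 200, 209, 176, 122, 110, 161, 182, 157, 124, 119, 121, 122, 113, 112, 112, 113, 112, 112, 112, 112, 112, 112, 112, 112, 112, 111, 112, 112, 111, 112, 112, 111, 112, 111, 111, 111, 111, 111, 111, 111, 112, 116, 85, 45, 84, 89, 86, 104, 110, 109, 109, 108, 108, 108, 108, 108]
```

The held tub sits within 0.5 mm of where I assumed (pockets at u 212 and 297 against 212 and 296 predicted). I'll lower it to about 9 mm above its seat.

```bash
python3 -m creep '[{"dx":0.0013,"dy":0.002,"dz":-0.02,"rx":0,"ry":0,"rz":0,"grip":1},{"dx":0.0013,"dy":0.002,"dz":-0.04,"rx":0,"ry":0,"rz":0,"grip":1},{"dx":0.0013,"dy":0.002,"dz":-0.055,"rx":0,"ry":0,"rz":0,"grip":1},{"dx":0.0013,"dy":0.002,"dz":-0.055,"rx":0,"ry":0,"rz":0,"grip":1},{"dx":0.0013,"dy":0.002,"dz":-0.055,"rx":0,"ry":0,"rz":0,"grip":1}]'; python3 put.py
```

```text
clock: 17.58
eef_pos: [542.7, -5.2, 122.4]
tool_rot: [3.142, 0.0, 3.065]
force: [-0.2, -1.3, -2.7]
width: 62.4
gripper_force: 67.0
d [-0.0018  0.0018  0.1255] r [-0.      0.      0.0006]
d [-0.0018  0.0018  0.0005] r [-0.      0.      0.0006]
d [-0.0018  0.0018 -0.0245] r [-0.      0.      0.0006]
```

```bash
python3 -m creep '[{"dx":-0.0016,"dy":0.0016,"dz":0,"rx":0,"ry":0,"rz":0.0004,"grip":1},{"dx":-0.0016,"dy":0.0016,"dz":-0.005,"rx":0,"ry":0,"rz":0.0004,"grip":1},{"dx":-0.0016,"dy":0.0016,"dz":-0.01,"rx":0,"ry":0,"rz":0.0004,"grip":1},{"dx":-0.0016,"dy":0.0016,"dz":-0.015,"rx":0,"ry":0,"rz":0.0004,"grip":1},{"dx":-0.0016,"dy":0.0016,"dz":-0.019,"rx":0,"ry":0,"rz":0.0004,"grip":1}]'; python3 put.py
```

```text
clock: 18.2
eef_pos: [541.9, -4.5, 114.5]
tool_rot: [3.141, -0.0, 3.067]
force: [0.4, 0.5, -3.7]
width: 62.9
gripper_force: 67.0
d [ 2.000e-04 -1.000e-04  1.452e-01] r [-0.     -0.      0.0002]
d [ 0.0002 -0.0001  0.0202] r [-0.     -0.      0.0002]
d [ 0.0002 -0.0001 -0.0048] r [-0.     -0.      0.0002]
```

```bash
python3 -m creep '[{"dx":0,"dy":0,"dz":-0.002,"rx":0,"ry":0,"rz":0,"grip":1},{"dx":0,"dy":0,"dz":-0.004,"rx":0,"ry":0,"rz":0,"grip":1},{"dx":0,"dy":0,"dz":-0.006,"rx":0,"ry":0,"rz":0,"grip":1},{"dx":0,"dy":0,"dz":-0.006,"rx":0,"ry":0,"rz":0,"grip":1},{"dx":0,"dy":0,"dz":-0.006,"rx":0,"ry":0,"rz":0,"grip":1}]'; python3 put.py
```

```text
clock: 18.82
eef_pos: [542.0, -4.5, 112.6]
tool_rot: [3.141, 0.0, 3.067]
force: [-1.7, -0.3, 2.6]
width: 63.0
gripper_force: 67.6
d [-0.000e+00 -1.000e-04  1.499e-01] r [-0.0001  0.      0.0002]
d [-0.     -0.0001  0.0249] r [-0.0001  0.      0.0002]
d [-0.     -0.0001 -0.0001] r [-0.0001  0.      0.0002]
```

It made contact exactly at seat height. I'll release it and retract straight up.

```bash
python3 -m creep '[{"dx":0,"dy":0,"dz":-0.001,"rx":0,"ry":0,"rz":0,"grip":-1},{"dx":0,"dy":0,"dz":-0.001,"rx":0,"ry":0,"rz":0,"grip":-1},{"dx":0,"dy":0,"dz":-0.001,"rx":0,"ry":0,"rz":0,"grip":-1},{"dx":0,"dy":0,"dz":-0.001,"rx":0,"ry":0,"rz":0,"grip":-1},{"dx":0,"dy":0,"dz":-0.001,"rx":0,"ry":0,"rz":0,"grip":-1}]' && python3 -m creep '[{"dx":0,"dy":0,"dz":0.05,"rx":0,"ry":0,"rz":0,"grip":-1},{"dx":0,"dy":0,"dz":0.12,"rx":0,"ry":0,"rz":0,"grip":-1},{"dx":0.03,"dy":0,"dz":0.25,"rx":0,"ry":0,"rz":0,"grip":-1},{"dx":0.08,"dy":0,"dz":0.35,"rx":0,"ry":0,"rz":0,"grip":-1},{"dx":0.08,"dy":0,"dz":0.35,"rx":0,"ry":0,"rz":0,"grip":-1}]'
python3 - <<'E'
from h import *
c=get_calibration("wrist");im=get_image("wrist")[:,:,::-1].copy();cv2.imwrite("pics/w8.png",im)
M=np.array([(x,y,0) for x in(-51.5,51.5) for y in(-18.5,18.5)]);Z=R.from_euler("Z",-4.2,degrees=True)
uv=proj(c,Z.apply(M)+[541.5,-4.5,139]);g=cv2.cvtColor(im,cv2.COLOR_BGR2GRAY)
for u,v in uv:
    u,v=int(round(u)),int(round(v));print(u,v,"row",g[v-1:v+2,u-18:u+19].mean(0).astype(int).tolist(),"col",g[v-18:v+19,u-1:u+2].mean(1).astype(int).tolist())
cv2.imwrite("pics/end_top.png",get_image("top")[:,:,::-1])
a=cv2.imread("pics/top0.png");b=cv2.imread("pics/end_top.png");d=cv2.threshold(cv2.absdiff(a,b).max(2)[175:260],40,255,0)[1]
n,_,st,ce=cv2.connectedComponentsWithStats(cv2.morphologyEx(d,cv2.MORPH_OPEN,np.ones((3,3))))
print([(s.tolist(),q.round().tolist()) for s,q in zip(st[1:,:5],ce[1:])])
E
```

```text
clock: 19.45
eef_pos: [542.0, -4.5, 111.9]
tool_rot: [3.141, 0.0, 3.067]
force: [0.1, -0.1, -0.3]
width: 85.6
gripper_force: 0.0
clock: 20.08
eef_pos: [577.2, -4.9, 255.2]
tool_rot: [3.141, 0.008, 3.068]
force: [-0.3, 0.6, -0.4]
width: 85.5
gripper_force: 0.0
231 97 row [177, 191, 180, 177, 225, 228, 210, 108, 73, 166, 234, 223, 222, 221, 221, 221, 222, 222, 222, 221, 221, 222, 221, 222, 223, 227, 199, 143, 212, 224, 221, 221, 220, 221, 220, 220, 221] col [145, 195, 219, 218, 218, 222, 211, 127, 79, 212, 227, 222, 221, 221, 221, 222, 221, 221, 221, 222, 221, 222, 221, 222, 222, 223, 227, 211, 129, 217, 224, 219, 219, 219, 218, 218, 218]
272 97 row [220, 220, 219, 220, 224, 211, 152, 118, 177, 228, 219, 218, 217, 217, 217, 217, 216, 216, 217, 216, 216, 215, 216, 218, 209, 149, 110, 183, 224, 208, 149, 138, 191, 177, 161, 149, 158] col [180, 213, 214, 212, 213, 217, 206, 127, 52, 217, 223, 217, 215, 215, 216, 216, 215, 216, 216, 216, 216, 217, 216, 216, 217, 219, 228, 141, 116, 191, 217, 216, 215, 214, 214, 213, 213]
234 203 row [173, 170, 180, 154, 90, 109, 107, 85, 75, 98, 111, 109, 
[... 977 characters left out ...]
, [191.0, 28.0]), ([251, 26, 3, 3, 9], [252.0, 27.0]), ([269, 29, 3, 3, 9], [270.0, 30.0]), ([322, 29, 3, 7, 21], [323.0, 32.0]), ([248, 33, 3, 4, 12], [249.0, 34.0]), ([248, 38, 6, 8, 32], [251.0, 42.0]), ([188, 45, 4, 3, 12], [190.0, 46.0]), ([193, 45, 3, 3, 9], [194.0, 46.0]), ([322, 44, 4, 7, 21], [324.0, 47.0]), ([337, 46, 5, 7, 29], [339.0, 49.0]), ([194, 58, 14, 23, 166], [199.0, 67.0]), ([225, 61, 4, 3, 12], [226.0, 62.0]), ([81, 63, 40, 17, 416], [97.0, 73.0]), ([240, 64, 5, 6, 27], [242.0, 66.0]), ([222, 70, 3, 3, 9], [223.0, 71.0]), ([196, 70, 45, 15, 172], [224.0, 79.0]), ([211, 74, 4, 3, 12], [212.0, 75.0]), ([40, 80, 24, 5, 71], [50.0, 83.0]), ([0, 82, 15, 3, 40], [6.0, 83.0])]
```

The second tub's four pockets show up within about 1 px (1 mm) of prediction for the seated height of 139 mm. The top-view changes cover only the moved things, the arm and its shadow. The gripper is clear, so I'm handing in.

```bash
python3 -c "
from cell import ctrl
print(ctrl.finish_job())"
```

```text
the job is handed in; nothing more can be done
None
```

I closed the open tub with the grey lid, stacked the lidded tub on it with its feet in the pockets, and handed the job in at about 20 s of the 61 s allowed; no verdict came back, but my last measurements put the stack within about 1 mm of its seat.

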